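# Clear and restock the counter drawer

## Robot

A 6-joint arm with a two-finger parallel gripper is mounted at the origin on the work surface. World frame = base frame: x ahead of the robot, y to its left, z up, the work surface at z = 0. Lengths are in m, angles in rad, forces in N, time in s.
With the tool pointing down it reaches from about 0.375 to 0.975 m from the base axis. Payload 3.8 kg.
Tool frame: the origin (TCP) lies on the centre line of the jaws, within the pads' length; the fingertips stand 17 mm ahead of it and the grasp point (between the pads) lies 2 mm behind it (bot.tip_extent is the distance from the TCP to the fingertips, in m); z points along the fingers, y is the line along which they close (so a half turn about z gives the same grasp; the last joint's range is limited). The gripper opens to 85 mm and grips with 20 to 120 N. Pads are 22 mm wide; open, the fingers measure 114 mm over their backs; the gripper's body (76 mm by 85 mm) begins 54 mm behind the grasp point. The pads swing forward as they close: fully open they stand 13 mm farther back than shut.
Start: joints at [1.142, 0.264, 1.604, -0, 1.274, -0.037], TCP at [0.258, 0.624, 0.248] pointing down, gripper open.
Joint ranges: [-2.63, 2.63], [-0.94, 2.18], [0.31, 2.57], [-1.31, 4.45], [0, 2.66], [-2.55, 2.55]. Speed limits (rad/s): [2.57, 2.57, 3.14, 3.14, 3.14, 3.14].

## Interface

Orientations are given as a rotation vector (axis times angle).
In Python, from workcell import readout, read_camera, finish_job, bot gives the robot as it stands.
- The arm moves only by the tool jog_arm, never from a script. Its argument "deltas" is one flat list of numbers, 7 for each row, row after row: the shift along the tool's x, y, z in m, then the turn, a rotation vector about the tool's x, y, z in degrees, then the gripper command: -1 is shut, 1 is fully open, values between are in proportion. A call has 1 to 8 rows; each row is the pose to reach, as a shift and turn from the pose commanded when the call began, along the tool's axes at that moment; what a row does not reach only later rows make up. A row lasts 1/10 s, in which the tool goes at most 50 mm and 8.59 degrees, less where a joint would pass 70% of its speed; a pose out of reach is approached as far as the arm can. A call with a gripper value outside its range is refused whole. The fingers move at their own pace and stop on an object; "squeeze" is the grip in N (left out, the last holds). Time passes only in rows, so rows that repeat a pose let the fingers close. It gives the time, the measured TCP pose, the force, the opening and the grip force at its end, in the units of the state.
- readout.read_state(): the state, without advancing time (a new reading comes with each control period).
- read_camera(name): name is "scene" or "top" or "wrist"; returns a dict with "color" (480x640x3 uint8, blue, green, red), "fx", "fy", "cx", "cy" (pixels), "origin" and "attitude" of the camera in the world. Camera axes: x right, y down, z forward; pixel columns grow to the right and rows downward; lengths in m; the calibration is good to about 2 mm. The wrist camera is an equidistant fisheye: a pixel r from the principal point sees the ray r / f radians off the axis. A picture is of the moment at which its call begins. There is no depth.
- finish_job(): hands the job in; it is judged then, once.
The state is a dict: "time": time; "q": joint angles; "joint_vel": joint speeds; "joint_torque": joint torques, N m; "tool_pos": TCP position; "tcp_rot": TCP orientation; "wrist_force": force on the tool from outside, world axes, zero at the start; "torque": the same for the moment, N m; "width": opening from 0.0 (shut) to 1.0 (fully open); "grip_force": force on a finger pad.
Only numpy, scipy, OpenCV 4.12 (cv2) and the standard library are available. Lean on these libraries where they do the work, as an engineer would, in place of code of your own. Each camera call takes 0.05 s, during which the arm holds its last target. There are 200 camera calls.

## Task

A tall canister was left standing in the open stock drawer, so the drawer cannot be shut: take it out, keeping it upright, and stand it in the free part of the shallow cardboard case beside the other canister. Then lay the drink carton from the bench flat on the drawer floor, in the lane that the canister left free, and push the drawer fully shut. The drawer's other two packs stay lying flat in it, and the bottle and the can on the bench and the canister already in the case are to stay standing where they are.

Things in the scene. Friction and masses are not known exactly. Their poses are not given: they have to be found in the camera images.
- unit: Grey sheet-metal counter-top drawer unit, fixed, 330 wide, 250 deep, 102 high, standing on the bench to the robot's left. Origin: middle of the front edge of its underside. Its +x points from the front into the unit, y along its width, z up; the drawer slides out to its -x. The opening's upper edge is 90 above the bench (70 above the drawer floor), so anything taller in the drawer stops it from shutting.
- drawer (a joint): How far the drawer is pulled out, in m: 0 fully shut, 0.18 the stop; it starts about 0.15 out. It slides with about 2 N of friction and stays where it is left. The outer face of its front panel lies (12.5 mm + joint value) in front of the unit's front (at x = -0.0125 - joint in the unit's frame).
- drawer_floor (a point): Centre of the drawer's inner floor, moving with the drawer, axes as the unit's; 20 above the bench. The inside measures 205 along x and 284 along y; side and back walls 55 high, 6 thick. The front panel is 12 thick, 326 wide and its top is 77 above the floor; its inner face is at x = -102.5. Two ribs 10 high and 6 thick run along x at y = -42.5 and +42.5, making three lanes centred on y = -85, 0 and +85; each lane holds one thing at the start.
- drawer_handle (a point): Middle of the drawer's steel bar handle: a bar about 10 thick and 120 long along the unit's y, 35 in front of the front panel and 72 above the bench; moves with the drawer.
- canister: White upright round canister with a screw lid, 60 diameter, 115 high, about 0.3 kg, standing in one of the drawer's lanes at the start; too tall for the drawer. Origin: centre of its underside, z up along its axis.
- canister_stock: An identical canister, 60 diameter, 115 high, standing somewhere along the cardboard case; to be left there. Origin: centre of its underside.
- tray: Shallow open cardboard case, fixed on the bench to the robot's right, 250 (x) by 100 (y), walls 35 high and 5 thick, floor 5 thick (inside 240 by 90). Origin: centre of its underside; x along its length. The other canister stands in it; the free part is the longer stretch left along x on one side of it (at least 85).
- carton: Drink carton, paper white with a grey band and a small cap on one end, lying on the bench, the only one there: 100 long (x), 48 wide (y), 44 high, about 0.25 kg. Origin: centre of its underside as it lies; x along its length.
- carton_mid (a point): Middle of that carton, 22 above its origin.
- carton_stock: An identical carton lying in another lane of the drawer, 100 along the lane, 48 wide, 44 high; stays in the drawer. Origin: centre of its underside.
- carton_stock_mid (a point): Middle of the carton in the drawer, 22 above its origin.
- bottle_stock: Square-bodied white bottle with a short neck lying in another lane of the drawer, 100 along the lane (x), 46 wide and high; stays in the drawer. Origin: centre of its underside as it lies.
- bottle_stock_mid (a point): Middle of the bottle in the drawer, 23 above its origin.
- bottle: Round white bottle standing on the bench, 60 diameter, 200 high; a bystander. Origin: centre of its underside.
- can: Plain bare-metal can standing on the bench, 64 diameter, 120 high; a bystander. Origin: centre of its underside.
Things that resemble listed ones, but are neither listed nor needed, are in the scene too. What is shaped like the canister but green is not meant. What is shaped like the carton but pink is not meant.

How it is judged:
By the outcome, as a careful person would: the job done as asked, in the order asked, and still so for the second after the job is handed in, with the robot touching nothing.
It also fails if it takes over 67 s, if anything falls off the work surface, if the arm or the gripper's body presses on something with over 40 N, if the wrist force passes 120 N, or if a joint passes its speed limit or range.

## Working session

There is one attempt and no reset: what is moved stays moved. The work goes in short steps, Python scripts to look and compute and a tool call to move; the robot and the scene stay as the last step left them, time stands still between calls to the robot, and variables do not carry over. Pictures are saved under pics/ and viewed, at most 10 in all, crops included, and the job is handed in when it is done.

Besides the shell and the picture viewer there is one more tool, called after "Emit:" as name(argument=value, ...), one argument or row to a line, values as JSON. jog_arm: Moves the arm, as the interface text tells. Its arguments: {"type":"object","properties":{"deltas":{"type":"array"},"squeeze":{"type":"number"}},"required":["deltas"]}

```bash
mkdir -p pics; ls
python3 - <<'E'
from workcell import readout, read_camera, bot
import cv2
s=readout.read_state(); print({k:s[k] for k in('time','tool_pos','tcp_rot','wrist_force','width')}, bot.tip_extent)
for n in("scene","top","wrist"):
    c=read_camera(n); cv2.imwrite(f"pics/{n}0.png",c["color"]); print(n,c["fx"],c["fy"],c["cx"],c["cy"],c["origin"],c["attitude"])
E
```

```text
pics
{'time': 0.0, 'tool_pos': array([0.25746797, 0.62320624, 0.24698175]), 'tcp_rot': array([-0.61145156, -3.08099348,  0.00341616]), 'wrist_force': array([ 0.66956496, -0.02861327, -0.33636807]), 'width': 1.001566378109573} 0.017
scene 530.5800565289492 530.5800565289492 317.6795355037444 246.73316897095685 [ 1.12098375 -0.41857371  0.75876212] [-2.13811691 -1.03603743  0.46067677]
top 579.6204927660468 579.6204927660468 324.0150147031724 244.1179231482294 [0.31810215 0.03575924 1.26666271] [-2.14664474  2.10271268 -0.18034817]
wrist 371.64829954431775 371.64829954431775 316.57216264632746 243.41141857261226 [0.1883086  0.65242266 0.3730649 ] [2.3937476  1.60182477 0.24113288]
```

View pics/top0.png

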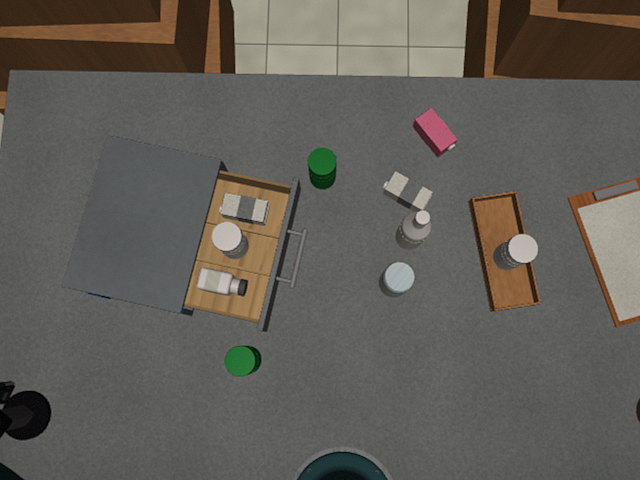

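View pics/scene0.png

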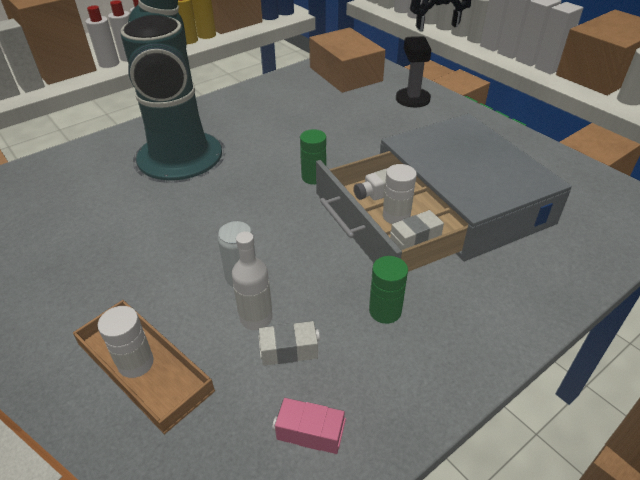

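The top view shows these candidates:
- **Canisters:** the white one in the drawer has its lid at (227,237) and the one in the tray at (522,248). The green ones at (322,165) and (241,360) are not meant.
- **Cartons:** the white and grey one on the bench is at (407,190). The pink one at (435,132) is not meant, and another white one lies in the drawer at (244,208).
- **Other items:** the bottle is at (416,228), the can at (398,278) and the handle at (297,258).

I'll measure by colour masks and confirm in one enlarged crop.

```bash
cat > h.py <<'E'
import numpy as np, cv2
from scipy.spatial.transform import Rotation as R
from workcell import readout, read_camera, bot
def ray(c,uv):
    uv=np.atleast_2d(uv).astype(float); d=np.c_[(uv[:,0]-c["cx"])/c["fx"],(uv[:,1]-c["cy"])/c["fy"],np.ones(len(uv))]
    return R.from_rotvec(c["attitude"]).apply(d)
def plane(c,uv,z):
    d=ray(c,uv); o=np.array(c["origin"]); return o+d*((z-o[2])/d[:,2])[:,None]
def proj(c,p):
    q=R.from_rotvec(c["attitude"]).inv().apply(np.atleast_2d(p)-c["origin"]); return np.c_[c["fx"]*q[:,0]/q[:,2]+c["cx"],c["fy"]*q[:,1]/q[:,2]+c["cy"]]
def blobs(img,lo,hi,amin=40):
    h=cv2.cvtColor(img,cv2.COLOR_BGR2HSV); m=cv2.inRange(h,lo,hi)
    cs,_=cv2.findContours(m,cv2.RETR_EXTERNAL,cv2.CHAIN_APPROX_NONE)
    return [k for k in cs if cv2.contourArea(k)>amin]
E
python3 - <<'E'
from h import *
np.set_printoptions(precision=1,suppress=True)
for n in("top",):
    c=read_camera(n); im=c["color"]
    for name,lo,hi in(("white",(0,0,175),(180,40,255)),("wood",(5,80,60),(20,255,255))):
        for k in blobs(im,lo,hi,60):
            (x,y),(w,h),a=cv2.minAreaRect(k)
            if y>100: print(name,round(x,1),round(y,1),round(w,1),round(h,1),round(a),cv2.contourArea(k),cv2.boxPoints(((x,y),(w,h),a)).astype(int).tolist())
a=cv2.resize(im[160:330,180:310],None,fx=3,fy=3,interpolation=2);b=cv2.resize(im[165:315,380:545],None,fx=2.4,fy=2.4,interpolation=2)
o=np.zeros((510,800,3),np.uint8);o[:510,:390]=a;o[:b.shape[0],400:400+b.shape[1]]=b
cv2.imwrite("pics/crop0.png",o)
E
```

```text
white 223.4 282.7 9.9 18.7 14 158.0 [[216, 290], [220, 272], [230, 274], [226, 293]]
white 202.4 278.1 6.7 18.0 13 95.0 [[197, 286], [201, 268], [207, 270], [203, 287]]
white 405.2 277.8 14.8 26.2 14 190.5 [[394, 288], [401, 263], [415, 266], [409, 292]]
white 522.5 248.0 26.0 27.0 90 576.0 [[509, 235], [536, 235], [536, 261], [509, 261]]
white 226.0 235.5 27.0 28.0 90 598.5 [[212, 222], [240, 222], [240, 249], [212, 249]]
white 422.3 216.8 12.7 12.0 45 120.5 [[413, 216], [422, 208], [431, 217], [422, 225]]
white 258.9 209.8 10.3 20.1 12 175.0 [[251, 218], [256, 198], [266, 201], [261, 220]]
white 422.1 197.7 10.3 19.4 30 129.5 [[412, 203], [422, 186], [431, 191], [421, 208]]
wood 505.7 250.3 117.7 46.9 78 3835.5 [[470, 197], [516, 188], [540, 303], [494, 312]]
wood 622.0 253.3 138.3 74.3 74 1493.0 [[567, 196], [638, 176], [676, 309], [605, 329]]
wood 237.1 245.5 76.7 141.6 14 10364.5 [[183, 305], [216, 167], [290, 185], [257, 323]]
```

View pics/crop0.png

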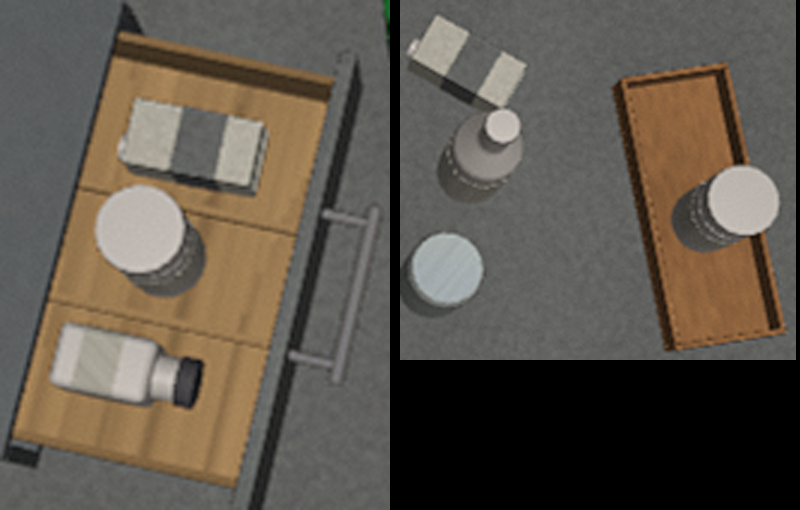

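Run:
```python
from h import *
np.set_printoptions(precision=4,suppress=True)
c=read_camera("top")
L=lambda p:np.array(p)/3+[180,160]
Q=lambda p:(np.array(p)-[400,0])/2.4+[380,165]
def show(n,uv,z): 
    p=plane(c,uv,z)[:,:2]; print(n,p.tolist() if 0 else p.round(4).tolist()); return p
show("can lid",[226,235.5],.135); show("stock lid",[522.5,248],.12)
h=show("handle",L([(376,210),(337,380)]),.072); print("  len",np.linalg.norm(h[0]-h[1]),"dir",np.degrees(np.arctan2(*(h[0]-h[1])[::-1])))
for r in([(80,187),(297,235)],[(50,300),(268,349)]):
    p=show("rib",L(r),.03); print("  dir",np.degrees(np.arctan2(*(p[0]-p[1])[::-1])))
t=show("tray",Q([(614,82),(727,65),(785,328),(669,349)]),.035); print(" c",t.mean(0),[np.linalg.norm(t[i]-t[i-1]) for i in range(4)],np.degrees(np.arctan2(*(t[0]-t[3])[::-1])))
k=show("carton",Q([(437,15),(526,66),(497,106),(412,56)]),.044); print(" c",k.mean(0),[np.linalg.norm(k[i]-k[i-1]) for i in range(4)],np.degrees(np.arctan2(*(k[1]-k[0])[::-1])))
k=show("cartstock",L([(135,98),(268,123),(258,192),(122,160)]),.064)
show("bottle cap",Q([(503,127)]),.2); show("metal can",Q([(447,270)]),.12)
show("bottlestock",L([(60,360),(195,382)]),.045)
```

```text
can lid [[0.5346, 0.2428]]
stock lid [[0.5238, -0.3503]]
handle [[0.5617, 0.0878], [0.4417, 0.1115]]
  len 0.1223629804726941 dir -11.148430177555054
rib [[0.5831, 0.3058], [0.5507, 0.1464]]
  dir 78.50764675108444
rib [[0.4995, 0.3226], [0.4672, 0.1643]]
  dir 78.48775103256692
tray [[0.6452, -0.2668], [0.6632, -0.3701], [0.4245, -0.4122], [0.4039, -0.3096]]
 c [ 0.5342 -0.3397] [np.float64(0.24501250610717784), np.float64(0.10482908953737909), np.float64(0.24236819932036302), np.float64(0.10466585286187084)] 10.049761694217212
carton [[0.7027, -0.1048], [0.6562, -0.1853], [0.6184, -0.1588], [0.6635, -0.0821]]
 c [ 0.6602 -0.1327] [np.float64(0.045248483862118494), np.float64(0.09302454577169701), np.float64(0.04616884515429505), np.float64(0.0890014266218702)] -119.99548252482666
cartstock [[0.6416, 0.2627], [0.6251, 0.1669], [0.5747, 0.172], [0.596, 0.2696]]
bottle cap [[0.5632, -0.1385]]
metal can [[0.4594, -0.1042]]
bottlestock [[0.4546, 0.3095], [0.441, 0.2133]]
```

The crop confirms both objects. The white canister stands in the middle lane, with its lid at top-image (226,235), and the white/grey capped carton is at (407,190). Handle length, tray size and drawer heading (78.5°) agree with the given sizes. The tray's stock canister sits near the middle, so its free part is the far (+x) side. I'll write a delta calculator and cross-check the lid from the scene view.

```bash
cat >> h.py <<'E'
def go(xyz,yh,ref=None):
    """shift/turn in tool axes from the present pose (or ref) to xyz, tool down with closing line at heading yh (deg)"""
    if ref is None:
        s=readout.read_state(); ref=(np.array(s["tool_pos"]),R.from_rotvec(s["tcp_rot"]))
    T=R.from_euler("z",yh+90,degrees=True)*R.from_euler("x",180,degrees=True)
    # tool x -> heading yh+90 , tool y -> heading yh
    d=ref[1].inv().apply(np.array(xyz)-ref[0]); w=(ref[1].inv()*T).as_rotvec(degrees=True)
    print("shift",d.round(4).tolist(),"turn",w.round(2).tolist(),"n",np.linalg.norm(d).round(3)); return np.array(xyz),T
E
python3 - <<'E'
from h import *
c=read_camera("scene"); print(proj(c,[[.5346,.2428,.135],[.5238,-.3503,.12],[.66,-.133,.044],[.602,-.328,.005]]).round(1).tolist())
im=c["color"]
for k in blobs(im,(0,0,170),(180,40,255),60):
    (x,y),(w,h),a=cv2.minAreaRect(k)
    if 80<x<450 and y>130: print(round(x,1),round(y,1),round(w,1),round(h,1))
r=go([.5346,.243,.25],-11.5); go([.5346,.243,.1],-11.5,r)
E
```

```text
[[401.5, 173.6], [117.9, 321.1], [287.4, 336.2], [169.6, 389.0]]
445.0 470.0 18.0 40.0
267.1 339.8 25.7 15.3
306.4 332.9 22.2 23.3
117.0 320.5 29.0 38.0
235.5 232.0 20.0 33.0
403.3 228.8 21.2 9.2
429.5 218.5 22.6 12.7
390.9 173.5 17.2 48.4
shift [-0.4013, -0.246, -0.002] turn [-0.04, 0.03, 79.05] n 0.471
shift [0.0, -0.0, 0.15] turn [0.0, 0.0, 0.0] n 0.15
```

The scene view agrees: the lid reprojects to (401,174) and the stock lid to (118,321).

Emit:
jog_arm(
  deltas=[-0.05,-0.03,0,0,0,8,1,-0.1,-0.06,0,0,0,16,1,-0.15,-0.09,0,0,0,25,1,-0.2,-0.12,0,0,0,34,1,-0.25,-0.15,0,0,0,43,1,-0.3,-0.18,0,0,0,51,1,-0.34,-0.21,0,0,0,60,1,-0.38,-0.235,0,0,0,68,1],
  squeeze=45,
)

```text
time: 1.1
tool_pos: [0.4934, 0.2983, 0.2485]
tcp_rot: [2.228, 2.214, 0.001]
wrist_force: [1.3, -0.3, -0.4]
width: 0.997
grip_force: 0.0
```

Run:
```python
from h import *
r=go([.5346,.243,.25],-11.5); c=read_camera("wrist"); cv2.imwrite("pics/w1.png",c["color"])
```

```text
shift [-0.0551, 0.0415, -0.0015] turn [0.03, -0.02, 11.14] n 0.069
```

Emit:
jog_arm(
  deltas=[-0.028,0.02,0,0,0,6,1,-0.055,0.041,0,0,0,11.1,1,-0.055,0.041,0,0,0,11.1,1,-0.055,0.041,0,0,0,11.1,1],
)

```text
time: 1.55
tool_pos: [0.5337, 0.2447, 0.2482]
tcp_rot: [-2.426, -1.995, 0.0]
wrist_force: [0.5, 0.4, 0.1]
width: 1.001
grip_force: 0.0
```

Run:
```python
from h import *
r=go([.5346,.243,.1],-11.5); c=read_camera("wrist"); cv2.imwrite("pics/w2.png",c["color"])
print(readout.read_state()["tool_pos"])
```

```text
shift [-0.0016, 0.0013, 0.1482] turn [-0.03, -0.01, 0.35] n 0.148
[0.5332857  0.24540758 0.24813331]
```

View pics/w2.png

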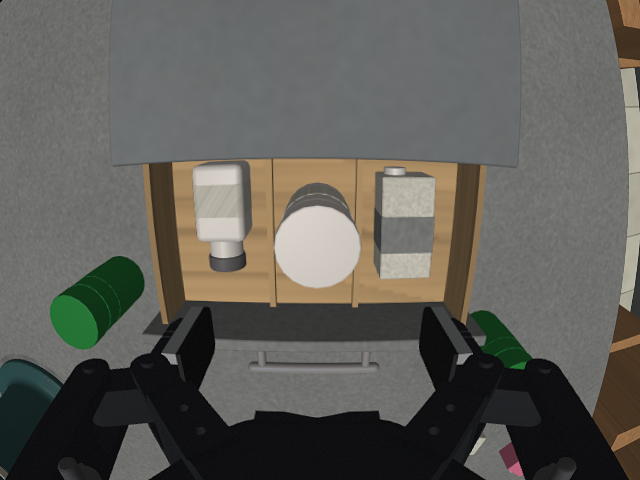

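The wrist view shows the lid centred at (317,247), midway between the fingers, with the lanes aligned. I'll descend and grip.

Emit:
jog_arm(
  deltas=[0,0,0.03,0,0,0,1,-0.001,0.001,0.06,0,0,0,1,-0.002,0.001,0.09,0,0,0,1,-0.002,0.001,0.115,0,0,0,1,-0.002,0.001,0.135,0,0,0,1,-0.002,0.001,0.148,0,0,0,1,-0.002,0.001,0.148,0,0,0,1,-0.002,0.001,0.148,0,0,0,0],
)

```text
time: 2.4
tool_pos: [0.5343, 0.2438, 0.1008]
tcp_rot: [2.425, 1.997, 0.001]
wrist_force: [0.7, 0.2, -0.6]
width: 0.853
grip_force: 0.0
```

Emit:
jog_arm(
  deltas=[0,0,0,0,0,0,-0.5,0,0,0,0,0,0,-1,0,0,0,0,0,0,-1,0,0,0,0,0,0,-1,0,0,0,0,0,0,-1,0,0,0,0,0,0,-1],
  squeeze=45,
)

```text
time: 3.0
tool_pos: [0.5351, 0.2437, 0.102]
tcp_rot: [2.426, 1.995, 0.004]
wrist_force: [-2.3, 1.9, 5.5]
width: 0.69
grip_force: 48.6
```

Emit:
jog_arm(
  deltas=[0,0,-0.01,0,0,0,-1,0,0,-0.03,0,0,0,-1,0,0,-0.06,0,0,0,-1,0,0,-0.1,0,0,0,-1,0,0,-0.14,0,0,0,-1,0,0,-0.18,0,0,0,-1,0,0,-0.21,0,0,0,-1,0,0,-0.23,0,0,0,-1],
)

```text
time: 3.8
tool_pos: [0.5348, 0.2429, 0.3338]
tcp_rot: [2.425, 1.995, 0.006]
wrist_force: [0.7, -0.3, -2.9]
width: 0.695
grip_force: 49.0
```

Run:
```python
from h import *
s=readout.read_state();print(s["tool_pos"],s["width"],s["grip_force"],s["wrist_force"])
go([.602,-.328,.33],-80)
```

```text
[0.53484619 0.24286724 0.33377257] 0.695199651960249 48.97317588329315 [ 0.72689181 -0.29506544 -2.94745565]
shift [-0.5472, 0.1761, 0.0034] turn [0.12, -0.21, 68.87] n 0.575
```

Emit:
jog_arm(
  deltas=[-0.02,0.006,0,0,0,3,-1,-0.055,0.018,0,0,0,7,-1,-0.095,0.03,0,0,0,12,-1,-0.135,0.043,0,0,0,17,-1,-0.175,0.056,0,0,0,22,-1,-0.215,0.069,0,0,0,27,-1,-0.255,0.082,0,0,0,32,-1,-0.295,0.095,0,0,0,37,-1],
)

```text
time: 4.6
tool_pos: [0.57, -0.0668, 0.3302]
tcp_rot: [2.936, 1.117, -0.001]
wrist_force: [0.6, 1.2, -2.8]
width: 0.687
grip_force: 48.9
```

Run:
```python
from h import *
s=readout.read_state();print(s["tool_pos"],s["width"],s["joint_vel"])
go([.602,-.328,.33],-80)
```

```text
[ 0.56997677 -0.06675584  0.33018677] 0.6872753891645438 [-7.14501862e-01  1.70814648e-01 -1.72504507e-01  3.02643825e-03
  2.54493918e-04  1.55017406e-01]
shift [-0.1497, 0.2165, 0.0002] turn [0.0, 0.03, 31.66] n 0.263
```

Emit:
jog_arm(
  deltas=[-0.022,0.032,0,0,0,5,-1,-0.045,0.065,0,0,0,10,-1,-0.067,0.097,0,0,0,15,-1,-0.09,0.13,0,0,0,20,-1,-0.112,0.162,0,0,0,25,-1,-0.132,0.19,0,0,0,29,-1,-0.145,0.21,0,0,0,31.5,-1,-0.15,0.2165,0,0,0,31.7,-1],
)

```text
time: 5.4
tool_pos: [0.6027, -0.3289, 0.3293]
tcp_rot: [3.129, 0.274, -0.003]
wrist_force: [0.4, -0.1, -2.1]
width: 0.695
grip_force: 49.1
```

Run:
```python
from h import *
c=read_camera("scene");cv2.imwrite("pics/s3.png",c["color"])
c2=read_camera("wrist")
a=cv2.resize(c["color"][200:460,40:340],(400,347));b=cv2.resize(c2["color"],(400,300))
o=np.zeros((350,800,3),np.uint8);o[:347,:400]=a;o[:300,400:]=b;cv2.imwrite("pics/m3.png",o)
s=readout.read_state();print(s["tool_pos"],s["width"])
go([.602,-.328,.087],-80)
```

```text
[ 0.60279755 -0.32713798  0.32947846] 0.6916909888180047
shift [-0.0006, 0.0009, 0.2425] turn [-0.05, 0.07, 0.12] n 0.242
```

View pics/m3.png

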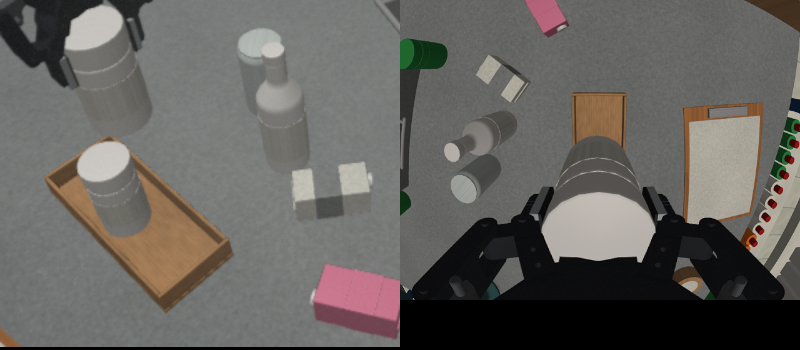

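Wrist and scene views show the canister centred over the free stretch of the case, upright. I'll lower it.

Emit:
jog_arm(
  deltas=[0,0,0.025,0,0,0,-1,0,0.001,0.06,0,0,0,-1,0,0.001,0.1,0,0,0,-1,0,0.001,0.14,0,0,0,-1,0,0.001,0.175,0,0,0,-1,0,0.001,0.205,0,0,0,-1,0,0.001,0.225,0,0,0,-1,0,0.001,0.235,0,0,0,-1],
)

```text
time: 6.3
tool_pos: [0.602, -0.3244, 0.0925]
tcp_rot: [-3.126, -0.282, 0.006]
wrist_force: [-0.6, 0.4, -2.6]
width: 0.694
grip_force: 49.1
```

Emit:
jog_arm(
  deltas=[0,0,0.003,0,0,0,-1,0,0,0.005,0,0,0,-1,0,0,0.007,0,0,0,-1,0,0,0.007,0,0,0,-1],
)

```text
time: 6.7
tool_pos: [0.6044, -0.3274, 0.0897]
tcp_rot: [3.128, 0.279, 0.003]
wrist_force: [0.5, -0.0, -2.5]
width: 0.693
grip_force: 49.1
```

Emit:
jog_arm(
  deltas=[0,0,0.001,0,0,0,-1,0,0,0.002,0,0,0,-1,0,0,0.002,0,0,0,-1],
)

```text
time: 7.0
tool_pos: [0.6041, -0.3274, 0.0872]
tcp_rot: [3.128, 0.279, 0.002]
wrist_force: [-0.4, 0.3, 1.7]
width: 0.69
grip_force: 49.2
```

Emit:
jog_arm(
  deltas=[0,0,0.001,0,0,0,-1,0,0,0.002,0,0,0,-1,0,0,0.002,0,0,0,-1],
)

```text
time: 7.3
tool_pos: [0.6043, -0.3274, 0.0871]
tcp_rot: [3.128, 0.279, 0.002]
wrist_force: [-4.1, 2.4, 9.6]
width: 0.694
grip_force: 50.1
```

The canister has touched down, so I'll release and rise.

Emit:
jog_arm(
  deltas=[0,0,-0.001,0,0,0,0.5,0,0,-0.001,0,0,0,1,0,0,-0.001,0,0,0,1,0,0,-0.001,0,0,0,1,0,0,-0.02,0,0,0,1,0,0,-0.05,0,0,0,1,0,0,-0.09,0,0,0,1,0,0,-0.13,0,0,0,1],
)

```text
time: 8.1
tool_pos: [0.603, -0.3268, 0.2143]
tcp_rot: [-3.128, -0.279, 0.003]
wrist_force: [0.3, -0.3, 0.5]
width: 0.995
grip_force: 0.0
```

Emit:
jog_arm(
  deltas=[0,0,-0.03,0,0,0,1,0,0,-0.06,0,0,0,1],
)

```text
time: 8.3
tool_pos: [0.6037, -0.3272, 0.2759]
tcp_rot: [3.129, 0.279, 0.001]
wrist_force: [0.8, -0.9, -0.9]
width: 0.997
grip_force: 0.0
```

Run:
```python
from h import *
c=read_camera("top"); im=c["color"]
np.set_printoptions(precision=4,suppress=True)
for k in blobs(im,(0,0,160),(180,40,255),60):
    (x,y),(w,h),a=cv2.minAreaRect(k)
    if y>100: print("white",round(x,1),round(y,1),round(w,1),round(h,1),plane(c,[x,y],.12)[0,:2])
cv2.imwrite("pics/t4.png",cv2.resize(im[150:330,180:560],None,fx=2.1,fy=2.1,interpolation=2))
s=readout.read_state();print(s["tool_pos"],s["width"])
go([.66,-.133,.28],-30)
```

```text
white 213.9 280.4 31.5 20.0 [0.4459 0.2649]
white 625.0 291.0 58.0 28.0 [ 0.4416 -0.5488]
white 399.5 276.0 27.0 28.0 [ 0.4624 -0.104 ]
white 515.3 243.7 11.9 26.9 [ 0.5322 -0.3361]
white 422.5 216.5 13.0 13.0 [ 0.5846 -0.1508]
white 258.9 209.9 11.4 21.1 [0.5918 0.1813]
white 508.8 209.8 28.1 26.2 [ 0.6019 -0.3255]
white 623.2 203.0 14.4 28.2 [ 0.6207 -0.5578]
white 229.4 204.1 17.5 21.0 [0.6027 0.242 ]
white 422.2 197.8 11.8 20.5 [ 0.6237 -0.1505]
white 395.2 182.7 18.1 20.1 [ 0.6544 -0.0955]
[ 0.6059 -0.3284  0.2825] 1.0039366371710814
shift [0.0878, -0.1828, 0.002] turn [0.53, -0.24, -49.81] n 0.203
```

View pics/t4.png

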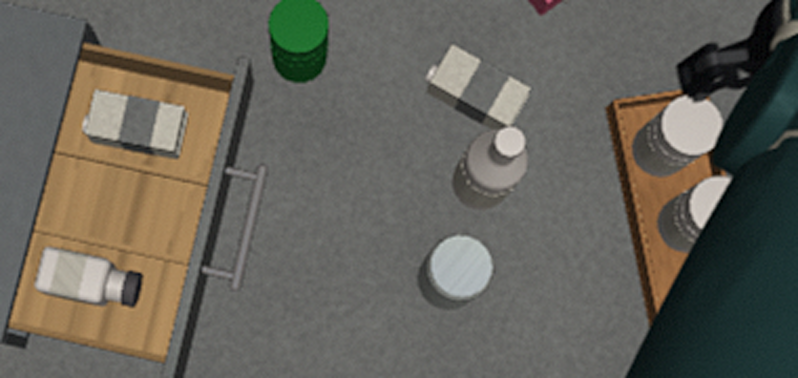

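The canister stands in the case at (0.602,-0.326), lid at full-image (509,210), beside the stock canister. Nothing else has moved. Next is the carton.

Emit:
jog_arm(
  deltas=[0.008,-0.018,0,0,0,-5,1,0.02,-0.045,0,0,0,-12,1,0.037,-0.08,0,0,0,-20,1,0.055,-0.115,0,0,0,-28,1,0.07,-0.15,0,0,0,-36,1,0.08,-0.17,0,0,0,-43,1,0.088,-0.183,0,0,0,-49.5,1,0.088,-0.183,0,0,0,-49.8,1],
)

```text
time: 9.15
tool_pos: [0.6583, -0.1293, 0.2735]
tcp_rot: [-2.718, -1.575, 0.0]
wrist_force: [-0.2, 0.3, -0.4]
width: 0.998
grip_force: 0.0
```

```bash
cat >> h.py <<'E'
def wplane(c,uv,z):
    uv=np.atleast_2d(uv).astype(float)-[c["cx"],c["cy"]]; r=np.linalg.norm(uv,axis=1); t=r/c["fx"]
    d=np.c_[uv*(np.sin(t)/np.maximum(r,1e-9))[:,None],np.cos(t)]
    d=R.from_rotvec(c["attitude"]).apply(d); o=np.array(c["origin"]); return o+d*((z-o[2])/d[:,2])[:,None]
E
python3 - <<'E'
from h import *
np.set_printoptions(precision=4,suppress=True)
t=read_camera("top"); print("top carton",plane(t,[(422.2,197.8),(395.2,182.7)],.044)[:,:2],"bottle",plane(t,[422.5,216.5],.2)[0,:2])
c=read_camera("wrist"); cv2.imwrite("pics/w5.png",c["color"])
for k in blobs(c["color"],(0,0,150),(180,45,255),150):
    (x,y),(w,h),a=cv2.minAreaRect(k); print(round(x),round(y),round(w),round(h),round(a),wplane(c,[x,y],.044)[0,:2])
print(readout.read_state()["tool_pos"])
E
```

```text
top carton [[ 0.6438 -0.1629]
 [ 0.6767 -0.1043]] bottle [ 0.566  -0.1378]
475 466 22 11 34 [ 0.6749 -0.609 ]
368 407 54 20 10 [ 0.59   -0.3807]
122 308 60 44 45 [ 0.4006 -0.1142]
321 244 23 46 90 [ 0.6451 -0.163 ]
320 180 48 35 0 [ 0.6758 -0.1075]
580 101 79 81 68 [ 0.9811 -0.1632]
549 31 77 84 64 [ 0.9798 -0.0777]
507 6 12 40 90 [ 0.9418 -0.0359]
6 22 44 11 90 [0.4504 0.2824]
[ 0.6577 -0.1315  0.2737]
```

View pics/w5.png

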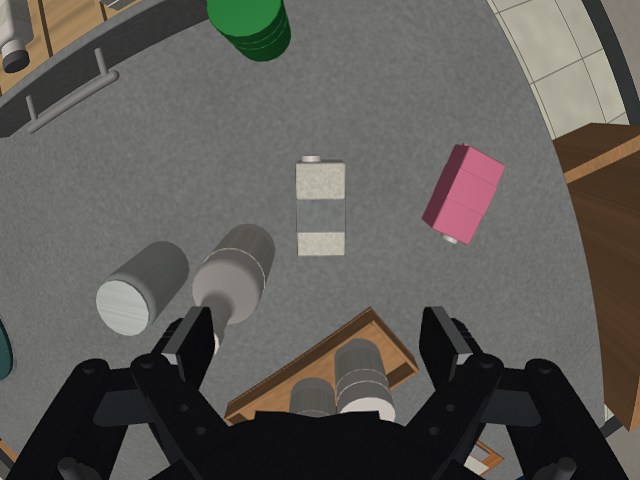

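The carton's long side is aligned with the tool, with corners at (297,162) to (345,256). The bottle at (240,270) stays outside the finger path. I'll descend, gripping 10 mm towards the cap end to clear the bottle.

Run:
```python
from h import *
c=read_camera("wrist"); print(wplane(c,[(321,209),(297,209),(345,209),(321,162),(321,256)],.044)[:,:2].round(4).tolist())
go([.665,-.125,.034],-30)
```

```text
[[0.6624, -0.1333], [0.6421, -0.1216], [0.6828, -0.1451], [0.6854, -0.0935], [0.6382, -0.1754]]
shift [0.0101, 0.003, 0.2398] turn [-0.02, 0.04, -0.15] n 0.24
```

Emit:
jog_arm(
  deltas=[0.005,0.002,0.03,0,0,0,1,0.01,0.003,0.07,0,0,0,1,0.01,0.003,0.11,0,0,0,1,0.01,0.003,0.15,0,0,0,1,0.01,0.003,0.185,0,0,0,1,0.01,0.003,0.21,0,0,0,1,0.01,0.003,0.23,0,0,0,1,0.01,0.003,0.24,0,0,0,1],
)

```text
time: 10.1
tool_pos: [0.6633, -0.1253, 0.0314]
tcp_rot: [-2.721, -1.565, 0.005]
wrist_force: [-0.8, -0.2, -0.2]
width: 0.998
grip_force: 0.0
```

Emit:
jog_arm(
  deltas=[0,0,0,0,0,0,0.5,0,0,0,0,0,0,0,0,0,0,0,0,0,-1,0,0,0,0,0,0,-1,0,0,0,0,0,0,-1,0,0,0,0,0,0,-1,0,0,0,0,0,0,-1],
  squeeze=50,
)

```text
time: 10.8
tool_pos: [0.667, -0.1247, 0.0363]
tcp_rot: [2.719, 1.569, 0.004]
wrist_force: [0.1, -0.6, 6.7]
width: 0.555
grip_force: 55.0
```

Emit:
jog_arm(
  deltas=[0,0,-0.01,0,0,0,-1,0,0,-0.03,0,0,0,-1,0,0,-0.06,0,0,0,-1,0,0,-0.1,0,0,0,-1,0,0,-0.14,0,0,0,-1,0,0,-0.18,0,0,0,-1,0,0,-0.21,0,0,0,-1,0,0,-0.23,0,0,0,-1],
)

```text
time: 11.6
tool_pos: [0.6659, -0.1241, 0.2679]
tcp_rot: [2.719, 1.57, 0.004]
wrist_force: [-0.2, -0.5, -1.3]
width: 0.554
grip_force: 54.1
```

Run:
```python
from h import *
# floor centre, carton centre 0.02 towards the front; TCP is 0.010 towards the cap (+x tool) end
u=np.array([np.cos(np.radians(78.5)),np.sin(np.radians(78.5))]); fc=np.array([.5017,.0997])+u*(.035+.012+.1025)
print("floor",fc)
p=fc+u*(-.02+.010); print("tcp target",p)
s=readout.read_state();print(s["tool_pos"],s["width"])
go([*p,.27],-11.5)
```

```text
floor [0.53150551 0.24619874]
tcp target [0.52951183 0.2363995 ]
[ 0.66592767 -0.12411818  0.26785704] 0.5542023866888238
shift [0.244, -0.2984, -0.0028] turn [0.18, -0.04, -18.5] n 0.385
```

Emit:
jog_arm(
  deltas=[0.013,-0.015,0,0,0,-1,-1,0.038,-0.046,0,0,0,-3,-1,0.065,-0.08,0,0,0,-5,-1,0.095,-0.115,0,0,0,-7,-1,0.12,-0.15,0,0,0,-9,-1,0.148,-0.18,0,0,0,-11,-1,0.175,-0.214,0,0,0,-13,-1,0.2,-0.245,0,0,0,-15,-1],
)

```text
time: 12.4
tool_pos: [0.5504, 0.1737, 0.2624]
tcp_rot: [-2.488, -1.914, 0.004]
wrist_force: [1.1, 0.3, -0.7]
width: 0.549
grip_force: 54.1
```

Emit:
jog_arm(
  deltas=[0.022,-0.023,0,0,0,-2,-1,0.038,-0.043,0,0,0,-3,-1,0.046,-0.052,0,0,0,-3.5,-1,0.046,-0.052,0,0,0,-3.5,-1],
)

```text
time: 12.8
tool_pos: [0.5131, 0.2305, 0.2631]
tcp_rot: [-2.429, -1.99, 0.003]
wrist_force: [-0.3, 0.5, -1.3]
width: 0.552
grip_force: 54.1
```

Run:
```python
from h import *
c=read_camera("wrist"); cv2.imwrite("pics/w6.png",c["color"])
go([.5295,.2364,.075],-11.5); print(readout.read_state()["tool_pos"])
```

```text
shift [0.01, 0.0139, 0.1884] turn [-0.05, 0.07, 0.08] n 0.189
[0.51413934 0.22953959 0.26344281]
```

View pics/w6.png

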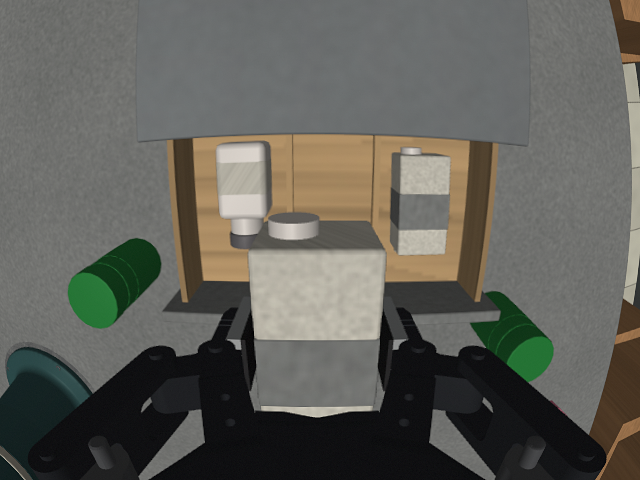

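The lane (rib lines at x=293 and 374) lies 14 mm to the tool's +y, which agrees with the computed shift. I'll move across and lower.

Emit:
jog_arm(
  deltas=[0.005,0.007,0.005,0,0,0,-1,0.01,0.014,0.02,0,0,0,-1,0.01,0.014,0.05,0,0,0,-1,0.01,0.014,0.085,0,0,0,-1,0.01,0.014,0.12,0,0,0,-1,0.01,0.014,0.15,0,0,0,-1,0.01,0.014,0.175,0,0,0,-1,0.01,0.014,0.19,0,0,0,-1],
)

```text
time: 13.65
tool_pos: [0.5296, 0.2347, 0.0701]
tcp_rot: [-2.434, -1.984, 0.008]
wrist_force: [-0.7, 0.7, -2.2]
width: 0.548
grip_force: 54.1
```

Emit:
jog_arm(
  deltas=[0,0,0.004,0,0,0,-1,0,0,0.008,0,0,0,-1,0,0,0.011,0,0,0,-1,0,0,0.013,0,0,0,-1,0,0,0.014,0,0,0,-1,0,0,0.014,0,0,0,-1],
)

```text
time: 14.25
tool_pos: [0.5311, 0.2366, 0.0609]
tcp_rot: [2.433, 1.987, 0.002]
wrist_force: [0.6, -0.0, -0.6]
width: 0.554
grip_force: 54.1
```

Emit:
jog_arm(
  deltas=[0,0,0.001,0,0,0,-1,0,0,0.002,0,0,0,-1,0,0,0.002,0,0,0,-1],
)

```text
time: 14.55
tool_pos: [0.5307, 0.2364, 0.0582]
tcp_rot: [-2.433, -1.988, 0.0]
wrist_force: [-0.1, -0.4, -2.2]
width: 0.55
grip_force: 54.1
```

Emit:
jog_arm(
  deltas=[0,0,0.001,0,0,0,-1,0,0,0.002,0,0,0,-1,0,0,0.002,0,0,0,-1],
)

```text
time: 14.85
tool_pos: [0.5308, 0.2364, 0.0563]
tcp_rot: [2.433, 1.987, 0.0]
wrist_force: [-0.2, -0.6, -0.7]
width: 0.549
grip_force: 54.1
```

Emit:
jog_arm(
  deltas=[0,0,0.001,0,0,0,-1,0,0,0.002,0,0,0,-1,0,0,0.002,0,0,0,-1],
)

```text
time: 15.15
tool_pos: [0.531, 0.237, 0.0563]
tcp_rot: [-2.433, -1.987, -0.001]
wrist_force: [-4.6, 0.0, 11.3]
width: 0.55
grip_force: 55.5
```

Emit:
jog_arm(
  deltas=[0,0,0,0,0,0,0.3,0,0,0,0,0,0,0.4,0,0,0,0,0,0,0.4,0,0,0,0,0,0,0.4],
)

```text
time: 15.55
tool_pos: [0.5306, 0.2363, 0.054]
tcp_rot: [-2.433, -1.987, 0.001]
wrist_force: [0.2, -0.1, 0.1]
width: 0.7
grip_force: 0.0
```

Emit:
jog_arm(
  deltas=[0,0,-0.01,0,0,0,0.4,0,0,-0.03,0,0,0,0.4,0,0,-0.06,0,0,0,0.4,0,0,-0.1,0,0,0,0.4,0,0,-0.14,0,0,0,0,0,0,-0.165,0,0,0,-0.5,0,0,-0.18,0,0,0,-1,0,0,-0.18,0,0,0,-1],
)

```text
time: 16.35
tool_pos: [0.5322, 0.2369, 0.2374]
tcp_rot: [2.432, 1.986, 0.008]
wrist_force: [1.3, 0.3, 0.0]
width: 0.017
grip_force: 0.0
```

Run:
```python
from h import *
c=read_camera("wrist"); cv2.imwrite("pics/w7.png",c["color"])
s=readout.read_state(); print(s["tool_pos"],s["width"])
h=np.array([.5017,.0997]); u=np.array([np.cos(np.radians(78.5)),np.sin(np.radians(78.5))])
p=h-u*.05
go([*p,.235],-11.5); print(p)
```

```text
[0.53111317 0.23649204 0.23504705] -0.0002990822635188602
shift [-0.1899, -0.0015, -0.0001] turn [0.08, -0.05, -0.01] n 0.19
[0.4917316  0.05070376]
```

View pics/w7.png

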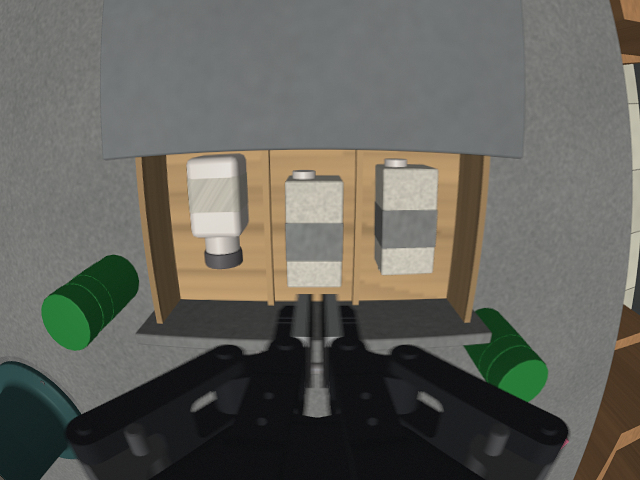

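The carton lies flat in the middle lane, at (315,230) between ribs at 270 and 356, with the other two packs undisturbed. Next I'll take the closed fingers around to the front of the handle.

Emit:
jog_arm(
  deltas=[-0.02,0,0,0,0,0,-1,-0.06,-0.001,0,0,0,0,-1,-0.1,-0.001,0,0,0,0,-1,-0.14,-0.001,0,0,0,0,-1,-0.175,-0.001,0,0,0,0,-1,-0.19,-0.001,0.01,0,0,0,-1,-0.19,-0.001,0.05,0,0,0,-1,-0.19,-0.001,0.08,0,0,0,-1],
)

```text
time: 17.2
tool_pos: [0.4901, 0.0493, 0.1511]
tcp_rot: [-2.434, -1.984, 0.003]
wrist_force: [0.2, -0.1, 0.0]
width: 0.002
grip_force: 0.0
```

Emit:
jog_arm(
  deltas=[0,0,0.03,0,0,0,-1,0,0,0.06,0,0,0,-1,0,0,0.078,0,0,0,-1,0,0,0.08,0,0,0,-1,0.01,0,0.08,0,0,0,-1,0.02,0,0.08,0,0,0,-1,0.03,0,0.08,0,0,0,-1,0.04,0,0.08,0,0,0,-1],
)

```text
time: 18.0
tool_pos: [0.5011, 0.0904, 0.0756]
tcp_rot: [2.43, 1.987, 0.002]
wrist_force: [-0.3, -1.9, 1.6]
width: -0.002
grip_force: 1.3
```

Emit:
jog_arm(
  deltas=[0.012,0,0,0,0,0,-1,0.025,0,0,0,0,0,-1,0.038,0,0,0,0,0,-1,0.052,0,0,0,0,0,-1,0.066,0,0,0,0,0,-1,0.08,0,0,0,0,0,-1,0.092,0,0,0,0,0,-1,0.104,0,0,0,0,0,-1],
)

```text
time: 18.8
tool_pos: [0.5206, 0.1925, 0.0741]
tcp_rot: [-2.433, -1.988, 0.001]
wrist_force: [-0.8, -2.1, 2.4]
width: -0.002
grip_force: 1.1
```

Emit:
jog_arm(
  deltas=[0.01,0,0,0,0,0,-1,0.018,0,0,0,0,0,-1,0.025,0,0,0,0,0,-1,0.031,0,0,0,0,0,-1,0.036,0,0,0,0,0,-1,0.039,0,0,0,0,0,-1],
)

```text
time: 19.4
tool_pos: [0.5282, 0.23, 0.0741]
tcp_rot: [-2.433, -1.987, 0.001]
wrist_force: [-0.3, -1.1, -0.8]
width: 0.003
grip_force: 0.9
```

Total travel is about 0.143 so far. I'll creep until the force rises.

Emit:
jog_arm(
  deltas=[0.002,0,0,0,0,0,-1,0.004,0,0,0,0,0,-1,0.006,0,0,0,0,0,-1,0.006,0,0,0,0,0,-1],
)

```text
time: 19.8
tool_pos: [0.5297, 0.2358, 0.0743]
tcp_rot: [-2.433, -1.987, -0.001]
wrist_force: [-1.0, -0.8, -0.3]
width: 0.001
grip_force: 0.2
```

Emit:
jog_arm(
  deltas=[0.001,0,0,0,0,0,-1,0.003,0,0,0,0,0,-1,0.004,0,0,0,0,0,-1,0.004,0,0,0,0,0,-1],
)

```text
time: 20.2
tool_pos: [0.53, 0.2376, 0.0742]
tcp_rot: [2.431, 1.987, -0.005]
wrist_force: [-2.2, -7.9, 3.8]
width: -0.0
grip_force: 4.2
```

Emit:
jog_arm(
  deltas=[0.001,0,0,0,0,0,-1,0.002,0,0,0,0,0,-1,0.002,0,0,0,0,0,-1],
)

```text
time: 20.5
tool_pos: [0.53, 0.2378, 0.0742]
tcp_rot: [2.429, 1.987, -0.01]
wrist_force: [-2.4, -14.8, 6.6]
width: -0.003
grip_force: 7.4
```

Emit:
jog_arm(
  deltas=[-0.01,0,0,0,0,0,-1,-0.03,0,0,0,0,0,-1,-0.06,0,0,0,0,0,-1,-0.09,0,-0.02,0,0,0,-1,-0.11,0,-0.06,0,0,0,-1,-0.12,0,-0.1,0,0,0,-1,-0.12,0,-0.14,0,0,0,-1,-0.12,0,-0.15,0,0,0,-1],
)

```text
time: 21.3
tool_pos: [0.5097, 0.1235, 0.2302]
tcp_rot: [2.431, 1.983, 0.014]
wrist_force: [0.7, 0.4, -0.1]
width: 0.001
grip_force: 0.0
```

Run:
```python
from h import *
a=read_camera("scene")["color"]; t=read_camera("top"); w=read_camera("wrist")["color"]
o=np.zeros((600,800,3),np.uint8);o[:300,:400]=cv2.resize(t["color"],(400,300));o[:300,400:]=cv2.resize(w,(400,300));o[300:,:400]=cv2.resize(a,(400,300));o[300:,400:]=cv2.resize(a[100:280,300:540],(400,300));cv2.imwrite("pics/f8.png",o)
print(readout.read_state()["tool_pos"])
```

```text
[0.50698657 0.12365252 0.22470967]
```

View pics/f8.png

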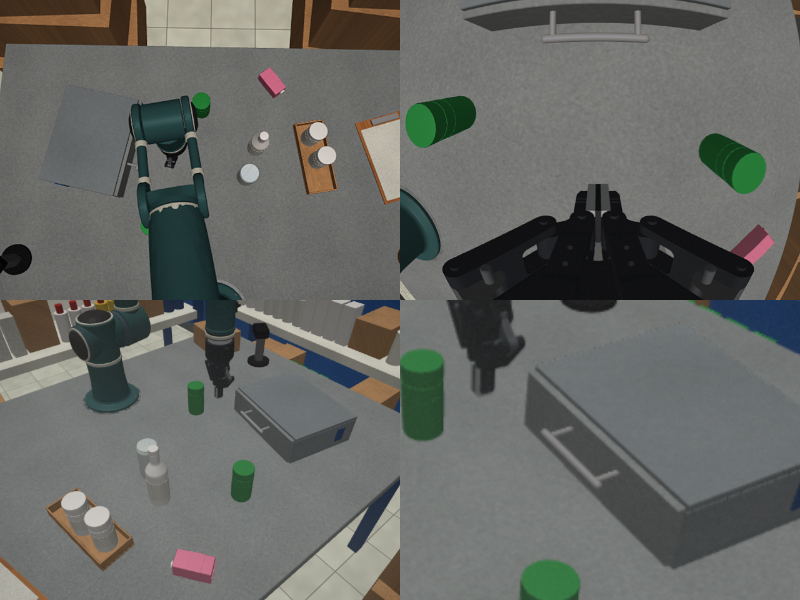

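The drawer front is flush with the unit: the push met a hard stop at 15 N after 0.150 m of travel. Both canisters stand in the case, the bottle and can are standing in place, and the arm is clear.

```bash
python3 -c "
from workcell import finish_job; print(finish_job())"
```

```text
the job is handed in; nothing more can be done
None
```

The job is handed in at about 21 s: the canister stands upright in the case beside the other one, the carton lies flat in the drawer's middle lane, the drawer is shut to its stop, and the bottle, the can and the case's own canister still stand in place.

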